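# Put a plate away in the graded rack

### The arm

A 7-joint arm with a two-finger parallel gripper is mounted at the origin on the work surface. World frame = base frame: x ahead of the robot, y to its left, z up, the work surface at z = 0. Lengths are in m, angles in rad, forces in N, time in s.
With the tool pointing down it reaches from about 0.4 to 0.85 m from the base axis. Payload 10.4 kg.
Tool frame: the origin (TCP) lies at the very end of the fingers, on their centre line; the grasp point (between the pads) lies 19 mm behind it; z points along the fingers, y is the direction in which the jaws open and shut (so a half turn about z gives the same grasp; the last joint's range is limited). The gripper opens to 87 mm and grips with 3 to 60 N. Pads are 19 mm wide; open, the fingers measure 117 mm over their backs; the gripper's body (75 mm by 190 mm) begins 51 mm behind the grasp point.
Start: joints at [1.212, 0.332, -0.065, 1.46, 0.022, 1.35, -0.088], TCP at [0.206, -0.59, 0.223] pointing down, gripper open.
Joint ranges: [-2.6, 2.6], [-0.5, 2.12], [-1.47, 1.34], [0.16, 2.42], [-1.27, 4.41], [0.06, 2.06], [-2.6, 2.6]. Speed limits (rad/s): [2.22, 2.22, 2.79, 2.79, 3.14, 3.14, 3.14].

### API

Orientations are given as a unit quaternion [x, y, z, w].
In Python, from bench import r gives the robot as it stands.
- The arm moves only by the shell command python3 -m crank 'ROWS' [FORCE]. ROWS is JSON, a list of rows, each a list of 3 entries, a list of its own where there are three numbers: the opening, from -1 (shut) to 1 (fully open), so that 0 is half open, then the shift along the tool's x, y, z in mm, then the turn about the tool's z in degrees. A call has 1 to 12 rows; each row is the pose to reach, as a shift and turn from the pose commanded when the call began, along the tool's axes at that moment; what a row does not reach only later rows make up. A row lasts 1/12 s, in which the tool goes at most 41.7 mm and 7.16 degrees, less where a joint would pass 70% of its speed; a pose out of reach is approached as far as the arm can. A call with a gripper value outside its range is refused whole. The fingers move at their own pace and stop on an object; FORCE is the grip in N (left out, the last holds). Time passes only in rows, so rows that repeat a pose let the fingers close. It gives the time, the measured TCP pose, the force and the opening at its end, in the units of the state.
- r.read_state(): the state, without advancing time (a new reading comes with each control period).
- r.camera(name): name is "side" or "top"; returns a dict with "pixels" (400x640x3 uint8, red, green, blue), "fov_y" (degrees; the focal length in pixels is half the picture's height over the tangent of half this angle, whatever the lens; pixels are square), "cx", "cy" (the principal point, pixels), "cam_to_world" (4x4, takes a point from camera to world coordinates). Camera axes: x right, y down, z forward; pixel columns grow to the right and rows downward; lengths in m; the calibration is good to about 2 mm. A picture is of the moment at which its call begins. There is no depth.
- r.close_job(): hands the job in, once; it reports no verdict.
The state is a dict: "time": time; "joint_positions": joint angles; "joint_vel": joint speeds; "joint_torque": joint torques, N m; "ee_pos": TCP position; "eef_rot": TCP orientation; "ft_force": force on the tool from outside, world axes, zero at the start; "torque": the same for the moment, N m; "width": finger opening in m.
Only numpy, scipy, OpenCV 4.12 (cv2) and the standard library are available. Lean on these libraries where they do the work, as an engineer would, in place of code of your own. Each camera call takes 0.05 s, during which the arm holds its last target.

### The job

Take the front plate of the three waiting in the wire stand (the one nearest the robot) and put it away in the aluminium rack: offer it to the narrowest slot first and, without forcing it, step it along until a slot takes it; leave it standing in that one, fully down and about centred front to back. Then swing the rack's keeper bar over until it is fully closed. Leave the other two plates waiting in the stand.

Things in the scene. Friction and masses are not known exactly. Their poses are not given: they have to be found in the camera images.
- stand: fixed wire stand, 185 x 92 mm; origin at table height under its middle. Three bays along its x axis at x = -66 (front, nearest the robot), 0, +66 mm; in each a plate stands on edge on the stand's floor, 5 mm up, between two wire hoops 23 mm apart and 46 mm high; plate tops 95 mm up. Neighbouring plates leave about 45 mm between them: open the gripper little wider than the plate.
- plate_a_mid (a point): centre of one of three upright black plastic plates (robot-hand palm plates), 110 mm long (y), 90 mm high (z up), 0.1 to 0.4 kg. They differ only in thickness (x), unmarked, between 10 and 20 mm; which of them stands in front changes every time, so tell it by position.
- plate_b_mid (a point): centre of one of three upright black plastic plates (robot-hand palm plates), 110 mm long (y), 90 mm high (z up), 0.1 to 0.4 kg. They differ only in thickness (x), unmarked, between 10 and 20 mm; which of them stands in front changes every time, so tell it by position.
- plate_c_mid (a point): centre of one of three upright black plastic plates (robot-hand palm plates), 110 mm long (y), 90 mm high (z up), 0.1 to 0.4 kg. They differ only in thickness (x), unmarked, between 10 and 20 mm; which of them stands in front changes every time, so tell it by position.
- rack: fixed aluminium comb rack, 280 mm long (y), 80 deep (x); origin at table height under its middle. Five slots run through it along x, 46 mm apart along y, floor 12 mm and mouth 40 mm above the table, mouth edges bevelled 3 mm. A plate goes in on edge: one slot takes it with 3 mm clearance, down to the floor (its top 102 mm up); narrower ones are at least 2 mm too tight and it stops at the mouth, 24 to 28 mm higher.
- slot_1 (a point): middle of the mouth of the narrowest slot, 8 mm wide, 40 mm above the table; x along the slot, y across it, z up
- slot_2 (a point): the same point of the second slot, 13 mm wide
- slot_3 (a point): the same point of the third slot, 18 mm wide
- slot_4 (a point): the same point of the fourth slot, 23 mm wide
- slot_5 (a point): the same point of the widest slot, 28 mm wide
- keeper (a joint): keeper angle, rad: 0 = fully closed against its stop, bar over the plates; 1.98 = swung right back towards the robot. Starts open, 1.5 to 1.95. The hinge is stiff and stays where left; about 3 N at the bar moves it. The bar cannot pass over a plate that is not fully down.
- keeper_bar (a point): middle of the keeper's cross bar: round steel bar, 10 mm thick, 270 mm long, parallel to the rack's y axis, on an arm at either end. Open, it lies in front of the rack, 55 to 95 mm above the table; closed, at rack x = +10 mm, 115 mm above the table, clearing a seated plate's top by 8 mm.
- keeper_hinge (a point): middle of the keeper's hinge axis, which runs along the rack's y axis at rack x = -40 mm, 40 mm above the table; the bar's centre is 90 mm from it.
There are look-alikes about, which are no part of the job. What is shaped like the part that bears plate_b_mid but pink or purple is not meant.

How it is judged:
By the outcome, as a careful person would: the job done as asked, in the order asked, and still so for the second after the job is handed in, with the robot touching nothing.
It also fails if it takes over 72 s, if anything falls off the work surface, if the arm or the gripper's body presses on something with over 40 N, if the wrist force passes 120 N, or if a joint passes its speed limit or range.

## Working session

There is one attempt and no reset: what is moved stays moved. The work goes in short steps, Python scripts to look and compute and a shell command to move; the robot and the scene stay as the last step left them, time stands still between calls to the robot, and variables do not carry over. Pictures are saved under pics/ and viewed, and the job is handed in when it is done.

```bash
mkdir -p pics
python3 - <<'E'
from bench import r
import cv2,json
s=r.read_state()
for k,v in s.items(): print(k,v)
for n in("side","top"):
    c=r.camera(n); cv2.imwrite(f"pics/{n}0.png",c["pixels"][:,:,::-1])
    print(n,c["fov_y"],c["cx"],c["cy"],c["cam_to_world"])
E
```

```text
time 0.0
joint_positions [ 1.2124179   0.33291578 -0.06471793  1.46098137  0.02158965  1.34987047
 -0.08850377]
joint_vel [-4.37140901e-04  1.79385408e-03 -4.50952660e-04 -1.09943758e-03
  1.35645453e-03 -1.49663215e-04 -6.41276099e-05]
joint_torque [ 4.31064445e-04 -6.23259044e+01  2.50579894e-02 -3.89903212e+01
 -6.12927787e-02  3.97584925e-02  2.03577151e-04]
ee_pos [ 0.20581629 -0.58971716  0.22170743]
eef_rot [ 9.85936674e-01  1.67117708e-01 -1.49261162e-04 -7.24697396e-04]
ft_force [ 0.48623321 -0.1666837  -0.67417473]
torque [-0.01503388 -0.01883537 -0.00473894]
width 0.08708509489009617
side 50.64834285809587 323.6433453635881 202.37862220656746 [[-0.9446045  -0.1786803   0.27531015  0.19458085]
 [-0.3280018   0.54385284 -0.77242405  0.7539748 ]
 [-0.01171124 -0.81993746 -0.5723333   0.66286471]
 [ 0.          0.          0.          1.        ]]
top 43.19517722902117 319.2462966507586 201.3635490610426 [[ 0.00670753 -0.98543326  0.16993026  0.2689546 ]
 [-0.99993234 -0.0049946   0.01050567 -0.00750627]
 [-0.0095039  -0.16998923 -0.98540009  1.27277971]
 [ 0.          0.          0.          1.        ]]
```

View pics/side0.png

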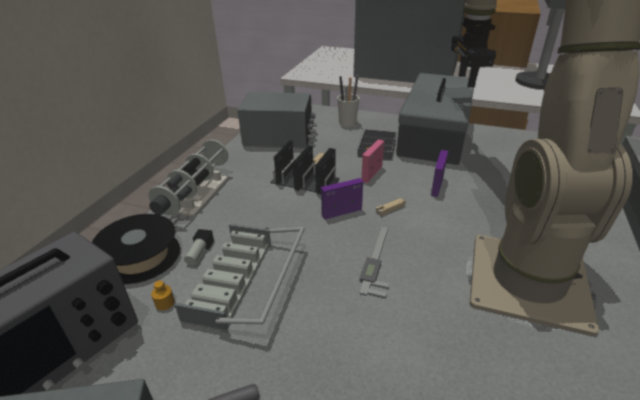

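View pics/top0.png

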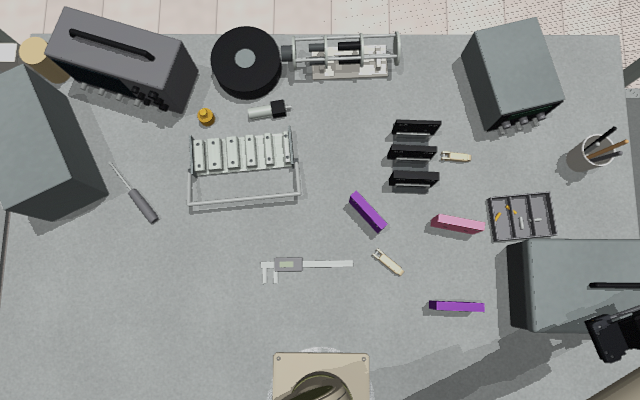

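Top view: three black plates stand at about (416,127), (412,152) and (414,179). The lowest, at (414,179), is nearest the robot. The purple and pink look-alikes are at (368,211), (458,224) and (457,306), and are not meant. The rack is at about (243,155), with its keeper bar at (245,203). Next I'll enlarge the crops to confirm.

Run:
```python
import cv2
a=cv2.imread("pics/top0.png")
cv2.imwrite("pics/c_rack.png",cv2.resize(a[110:220,175:310],None,fx=5.5,fy=5.5,interpolation=cv2.INTER_CUBIC))
cv2.imwrite("pics/c_stand.png",cv2.resize(a[105:200,375:480],None,fx=6,fy=6,interpolation=cv2.INTER_CUBIC))
b=cv2.imread("pics/side0.png")
cv2.imwrite("pics/c_rack2.png",cv2.resize(b[210:345,165:315],None,fx=4.4,fy=4.4,interpolation=cv2.INTER_CUBIC))
```

```text
(no output)
```

View pics/c_rack.png

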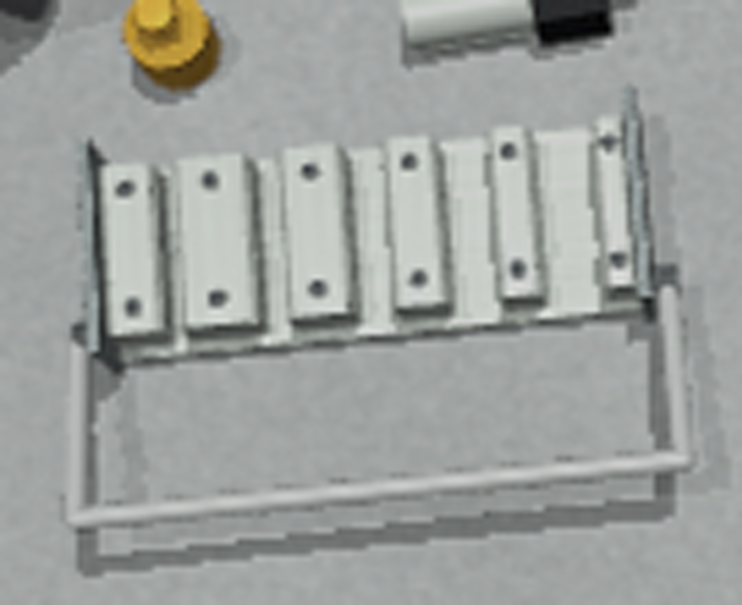

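View pics/c_stand.png

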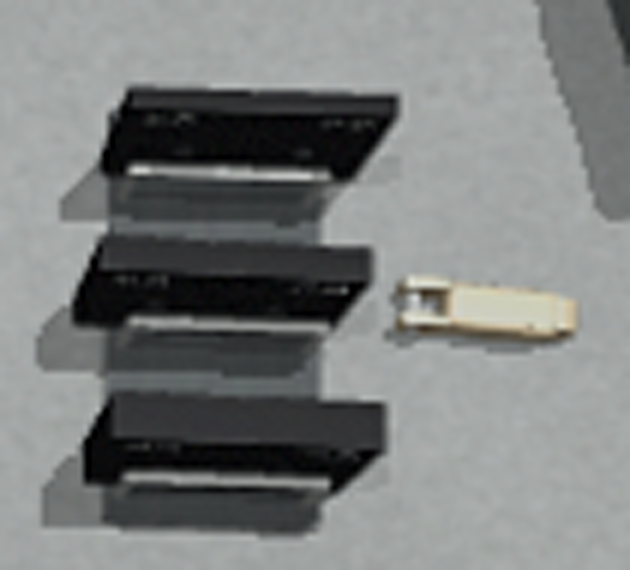

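View pics/c_rack2.png

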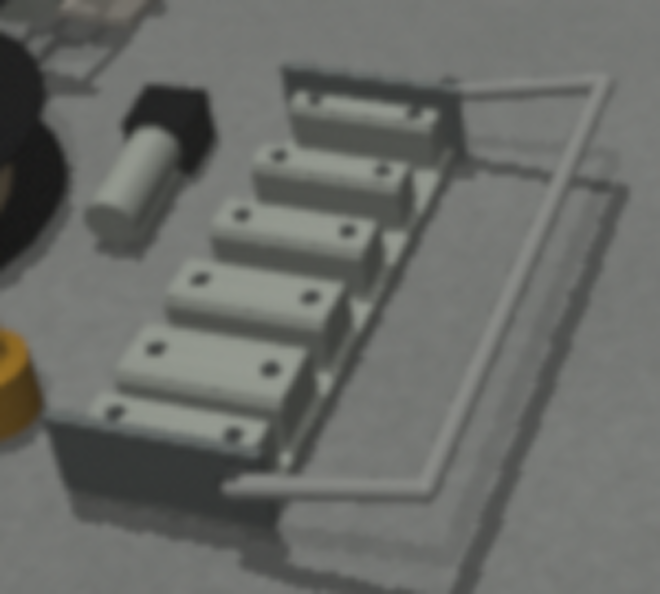

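```bash
cat > h.py <<'E'
import numpy as np,cv2
from bench import r
def ray(c,u,v):
    f=200/np.tan(np.radians(c["fov_y"]/2)); M=np.array(c["cam_to_world"])
    d=M[:3,:3]@np.array([(u-c["cx"])/f,(v-c["cy"])/f,1.]); return M[:3,3],d
def onz(c,u,v,z):
    o,d=ray(c,u,v); return (o+d*(z-o[2])/d[2])[:2]
def proj(c,P):
    f=200/np.tan(np.radians(c["fov_y"]/2)); M=np.array(c["cam_to_world"])
    p=M[:3,:3].T@(np.asarray(P)-M[:3,3]); return p[0]/p[2]*f+c["cx"],p[1]/p[2]*f+c["cy"]
def tri(ca,a,cb,b):
    o1,d1=ray(ca,*a);o2,d2=ray(cb,*b)
    t=np.linalg.lstsq(np.c_[d1,-d2],o2-o1,rcond=None)[0]
    p=o1+d1*t[0];q=o2+d2*t[1];return (p+q)/2,np.linalg.norm(p-q)
E
python3 - <<'E'
from h import *
T=r.camera("top");S=r.camera("side")
gt=cv2.cvtColor(T["pixels"],cv2.COLOR_RGB2GRAY).astype(float);gs=cv2.cvtColor(S["pixels"],cv2.COLOR_RGB2GRAY).astype(float)
def ref(g,u,v,R=2):
    u0,v0=int(round(u)),int(round(v));w=g[v0-R:v0+R+1,u0-R:u0+R+1];w=np.clip(np.percentile(w,70)-w,0,None)
    yy,xx=np.mgrid[v0-R:v0+R+1,u0-R:u0+R+1];return (w*xx).sum()/w.sum(),(w*yy).sum()/w.sum()
tc=[(210,180),(218,298),(310,171),(317,288),(408,161),(418,278),(508,151),(517,269)]
# side: far->near = right->left
sc=[(155,349),(270,369),(200,279),(311,297),(241,215),(347,231),(278,156),(383,171)]
loc=[70.25,70.25,24.25,24.25,-21.75,-21.75,-67.75,-67.75]
A={}
for nm,c,g,pts,ox,oy,k in(("top",T,gt,tc,175,110,5.5),("side",S,gs,sc,165,210,4.4)):
    W=[]
    for u,v in pts:
        u,v=ref(g,(u+.5)/k-.5+ox,(v+.5)/k-.5+oy); W.append(onz(c,u,v,.04)*1000)
    W=np.array(W); print(nm,W.round(1).tolist())
    W4=W.reshape(4,2,2); m=W4.mean(1); l=np.array(loc[::2])
    sl=np.polyfit(l,m[:,0],1),np.polyfit(l,m[:,1],1)
    print("origin",sl[0][1],sl[1][1],"ydir",sl[0][0],sl[1][0],"xdir",(W4[:,0]-W4[:,1]).mean(0))
# plates
hsv=cv2.cvtColor(T["pixels"],cv2.COLOR_RGB2HSV)
print(gt[165:195,414].round(), gt[180,385:445].round())
m=((gt>30)&(gt<75))
roi=np.zeros_like(m);roi[112:192,385:445]=1
E
```

```text
top [[631.8, 276.5], [576.1, 270.6], [636.4, 230.6], [580.7, 224.9], [641.2, 185.1], [585.7, 179.0], [646.3, 139.3], [590.3, 133.6]]
origin 611.2108148737763 203.7056038584048 ydir -0.10447091702433842 0.9937269002674816 xdir [55.69802539  5.8330928 ]
side [[630.3, 276.0], [574.3, 270.4], [635.0, 230.5], [579.3, 224.7], [639.5, 184.9], [584.3, 178.5], [644.4, 140.0], [589.2, 130.9]]
origin 609.6720944329584 203.23085722732534 ydir -0.10481362845845776 0.9981492953357484 xdir [55.53474167  6.74891299]
[ 62.  61.  67. 102. 102.  98.  54.  49.  52.  53.  55.  54.  56.  60.
   5.  12.   9.   8.  35. 108. 143.  27.  50.  62.  61.  62.  60.  64.
 101. 167.] [169. 165. 158. 106.   0.  14.  10.  11.  12.  10.  10.  12.   8.   6.
   8.  11.   9.   7.  15.  24.  13.   6.   8.  13.  10.  10.  13.  11.
   9.  12.  13.  10.  14.  13.  13.   6.  11.  12.  11.   9.  16.  29.
  25.  30.  33.   8.  28.  53.  52.  26.   2.   0.  16.  60. 123. 170.
 168. 167. 169. 170.]
```

Top and side agree within 1.6 mm: the rack origin is about (610.5, 203.5) mm with a yaw of about 6°. In the crop, the front black plate's top face covers about (392–439, 171–179).

Run:
```python
from h import *
T=r.camera("top");S=r.camera("side")
gt=cv2.cvtColor(T["pixels"],cv2.COLOR_RGB2GRAY)
for (r0,r1,c0,c1) in((168,182,386,445),(142,156,386,445),(116,128,386,450)):
    m=np.zeros_like(gt);m[r0:r1,c0:c1]=((gt[r0:r1,c0:c1]>40)&(gt[r0:r1,c0:c1]<58))*255
    m=cv2.morphologyEx(m,cv2.MORPH_OPEN,np.ones((3,3)))
    n,l,st,_=cv2.connectedComponentsWithStats(m);i=1+st[1:,4].argmax()
    ys,xs=np.where(l==i); P=np.array([onz(T,x,y,.095)*1000 for x,y in zip(xs,ys)],np.float32)
    (cx,cy),(w,h),a=cv2.minAreaRect(P); d=P-P.mean(0);ev=np.linalg.eigh(d.T@d)[1][:,1]
    print(st[i],"rect",cx,cy,w,h,a,"mean",P.mean(0),"long",ev)
cv2.imwrite("pics/c_side_stand.png",cv2.resize(S["pixels"][130:210,260:370,::-1],None,fx=7,fy=7,interpolation=cv2.INTER_CUBIC))
f=proj(T,(0.5,0,0.04));
```

```text
[394 171  44   9 318] rect 538.0513916015625 -223.8668670654297 102.38318634033203 18.715787887573242 87.81688690185547 mean [ 537.7955  -225.33786] long [0.03684403 0.99932104]
[392 144  44   8 223] rect 604.338134765625 -220.74221801757812 103.40982818603516 13.558694839477539 87.25518035888672 mean [ 604.3448  -221.17389] long [0.05803376 0.9983146 ]
[409 120  16   4  50] rect 669.9886474609375 -229.72430419921875 7.597947120666504 36.41982650756836 0.19758112728595734 mean [ 669.3787  -229.31815] long [0.07039139 0.99751943]
```

View pics/c_side_stand.png

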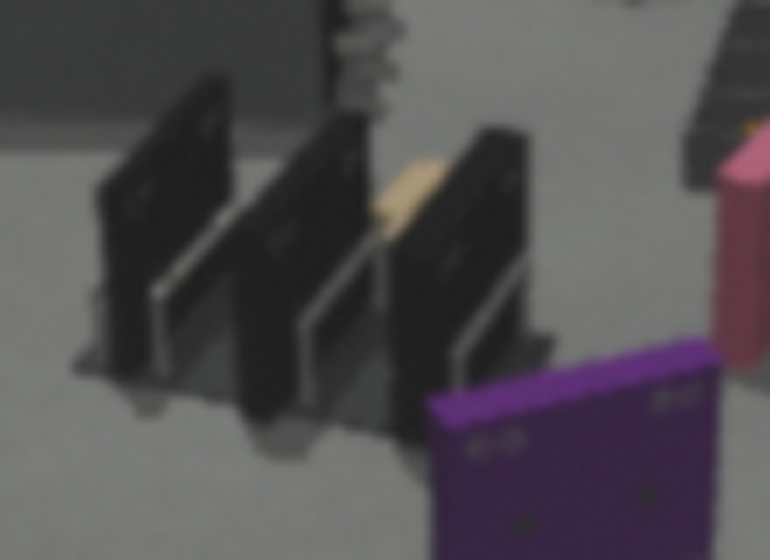

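The front black plate has its top centre at about (538, −225) mm and a yaw of about −2°. It looks roughly 19–20 mm thick. All three blacks sit in the stand and the look-alikes stand clear of it.

```bash
cat > go.py <<'E'
import sys
from h import *
from scipy.spatial.transform import Rotation as R
# target xyz mm, tool-y yaw deg
def go(x,y,z,yaw):
    s=r.read_state();Q=R.from_quat(s["eef_rot"]).as_matrix()
    d=np.array([x,y,z])-np.array(s["ee_pos"])*1000
    cy=np.degrees(np.arctan2(Q[1,1],Q[0,1])); t=-(yaw-cy)
    t=(t+90)%180-90 if len(sys.argv)<6 else (t+180)%360-180
    print("t",round(s["time"],2),"pos",(np.array(s["ee_pos"])*1000).round(1),"tooly",cy.round(2),"tilt",Q[:2,2].round(4),"F",np.round(s["ft_force"],1),"w",round(s["width"]*1000,1),"j",np.round(s["joint_positions"],2))
    print("SHIFT tool mm",(Q.T@d).round(1),"turn",round(t,2))
if __name__=="__main__": go(*map(float,sys.argv[1:5]))
E
python3 go.py 538 -225 190 -2
```

```text
t 0.3 pos [ 205.9 -590.   222.3] tooly -70.76 tilt [-0.0002  0.0004] F [0.2 1.  0.4] w 87.0 j [ 1.21  0.33 -0.06  1.46  0.02  1.35 -0.09]
SHIFT tool mm [ 433.8 -235.2   32.4] turn -68.76
```

```bash
python3 -m crank '[[0,[30,-16,0],-5],[0,[65,-35,0],-10],[0,[100,-54,0],-16],[0,[135,-73,0],-22],[0,[170,-92,5],-28],[0,[205,-111,8],-34],[0,[240,-130,12],-40],[0,[275,-149,16],-46],[0,[310,-168,20],-52],[0,[345,-187,24],-58],[0,[380,-206,28],-64],[0,[410,-222,32],-68.8]]' 20; python3 go.py 538 -225 130 -2
```

```text
time: 1.3
ee_pos: [0.5215, -0.2428, 0.1906]
eef_rot: [0.717, 0.697, 0.0, 0.0]
ft_force: [-0.0, -0.5, -0.6]
width: 0.0436
t 1.3 pos [ 521.5 -242.8  190.6] tooly -1.57 tilt [0.0008 0.0001] F [-0.  -0.5 -0.6] w 43.6 j [ 0.76  0.28 -0.48  1.62  0.14  1.27  0.23]
SHIFT tool mm [18.3 16.  60.7] turn 0.43
```

```bash
python3 -m crank '[[0,[9,8,20],0],[0,[18,16,40],0.4],[0,[18.3,16,55],0.4],[0,[18.3,16,61],0.4],[0,[18.3,16,61],0.4]]' 20; python3 go.py 538 -225 51 -2
python3 - <<'E'
from h import *
for n,b in(("top",(90,210,350,490)),("side",(100,220,230,390))):
    c=r.camera(n);p=c["pixels"][b[0]:b[1],b[2]:b[3],::-1];cv2.imwrite(f"pics/ap_{n}.png",cv2.resize(p,None,fx=4.5,fy=4.5,interpolation=cv2.INTER_CUBIC))
E
```

```text
time: 1.72
ee_pos: [0.5355, -0.2276, 0.1281]
eef_rot: [0.722, 0.692, -0.001, -0.001]
ft_force: [-0.7, -0.3, 0.8]
width: 0.0434
t 1.72 pos [ 535.5 -227.6  128.1] tooly -2.36 tilt [-0.0025  0.0009] F [-0.7 -0.3  0.8] w 43.4 j [ 0.72  0.35 -0.48  1.67  0.17  1.16  0.15]
SHIFT tool mm [ 2.6  2.5 77.1] turn -0.36
```

View pics/ap_side.png

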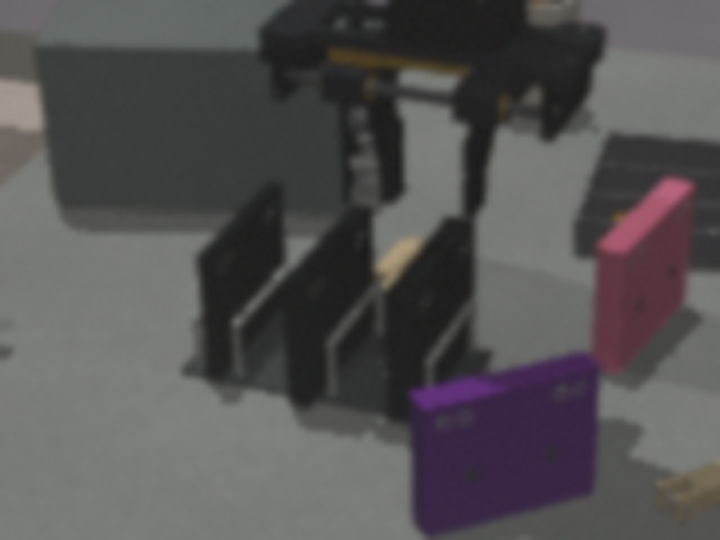

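The side view shows the fingers straddling the front plate about 30 mm above it, at roughly (390–480, 200) in the crop, clear of the middle plate. I'll descend.

```bash
python3 -m crank '[[0,[0,0,3],0],[0,[0,0,3],0]]' 20;python3 go.py 538 -225 51 -2
```

```text
time: 1.98
ee_pos: [0.5367, -0.2283, 0.1272]
eef_rot: [0.722, 0.692, 0.0, 0.001]
ft_force: [-0.7, 0.0, -0.4]
width: 0.0435
t 1.98 pos [ 536.7 -228.3  127.2] tooly -2.41 tilt [ 0.001  -0.0008] F [-0.7  0.  -0.4] w 43.5 j [ 0.72  0.35 -0.48  1.67  0.18  1.16  0.15]
SHIFT tool mm [ 3.4  1.1 76.2] turn -0.41
```

```bash
python3 -m crank '[[0,[3,1,15],0],[0,[3,1,30],0],[0,[3,1,45],0],[0,[3,1,58],0],[0,[3,1,68],0],[0,[3,1,76],0],[0,[3,1,76],0]]' 20;python3 go.py 538 -225 51 -2
python3 - <<'E'
from h import *
c=r.camera("side");p=c["pixels"][100:220,230:390,::-1];cv2.imwrite("pics/dn.png",cv2.resize(p,None,fx=4.5,fy=4.5,interpolation=cv2.INTER_CUBIC))
E
```

```text
time: 2.57
ee_pos: [0.5369, -0.2245, 0.0491]
eef_rot: [0.722, 0.692, -0.0, -0.001]
ft_force: [-0.6, 0.6, -0.2]
width: 0.0435
t 2.57 pos [ 536.9 -224.5   49.1] tooly -2.37 tilt [-0.0018  0.0008] F [-0.6  0.6 -0.2] w 43.5 j [ 0.7   0.44 -0.46  1.74  0.23  1.02  0.11]
SHIFT tool mm [-0.4  1.1 -1.9] turn -0.37
```

View pics/dn.png

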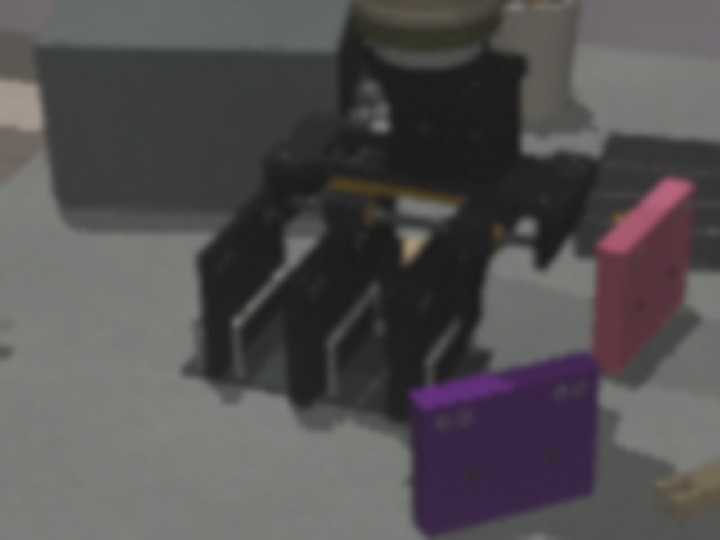

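The fingers straddle the plate and nothing registers a touch. I'll close with 30 N.

```bash
python3 -m crank '[[-1,[0,0,0],0],[-1,[0,0,0],0],[-1,[0,0,0],0],[-1,[0,0,0],0],[-1,[0,0,0],0],[-1,[0,0,0],0]]' 30;python3 go.py 538 -225 51 -2
```

```text
time: 3.12
ee_pos: [0.5379, -0.2248, 0.051]
eef_rot: [0.722, 0.692, 0.0, 0.0]
ft_force: [-0.5, -0.0, 3.3]
width: 0.0199
t 3.12 pos [ 537.9 -224.8   51. ] tooly -2.36 tilt [ 0.0006 -0.0003] F [-0.5 -0.   3.3] w 19.9 j [ 0.7   0.44 -0.47  1.74  0.23  1.02  0.11]
SHIFT tool mm [-0.2  0.1 -0. ] turn -0.36
```

The grip holds at 19.9 mm, so this is the 20 mm plate. I expect slot 4 (23 mm) to take it, but it will be offered from slot 1 as asked. I'll lift first.

```bash
python3 -m crank '[[-1,[0,0,-10],0],[-1,[0,0,-22],0],[-1,[0,0,-38],0],[-1,[0,0,-55],0],[-1,[0,0,-75],0],[-1,[0,0,-95],0],[-1,[0,0,-110],0],[-1,[0,0,-115],0],[-1,[0,0,-115],0]]' 30;python3 go.py 600.9 295 165 96
python3 - <<'E'
from h import *
c=r.camera("side");p=c["pixels"][60:220,200:400,::-1];cv2.imwrite("pics/lift.png",cv2.resize(p,None,fx=3.7,fy=3.7,interpolation=cv2.INTER_CUBIC))
E
```

```text
time: 3.87
ee_pos: [0.5384, -0.2249, 0.1676]
eef_rot: [0.722, 0.692, 0.0, 0.001]
ft_force: [0.9, 0.2, -2.3]
width: 0.0198
t 3.87 pos [ 538.4 -224.9  167.6] tooly -2.36 tilt [ 0.0026 -0.0014] F [ 0.9  0.2 -2.3] w 19.8 j [ 0.72  0.32 -0.49  1.63  0.16  1.23  0.16]
SHIFT tool mm [522.1  41.    2. ] turn 81.64
```

View pics/lift.png

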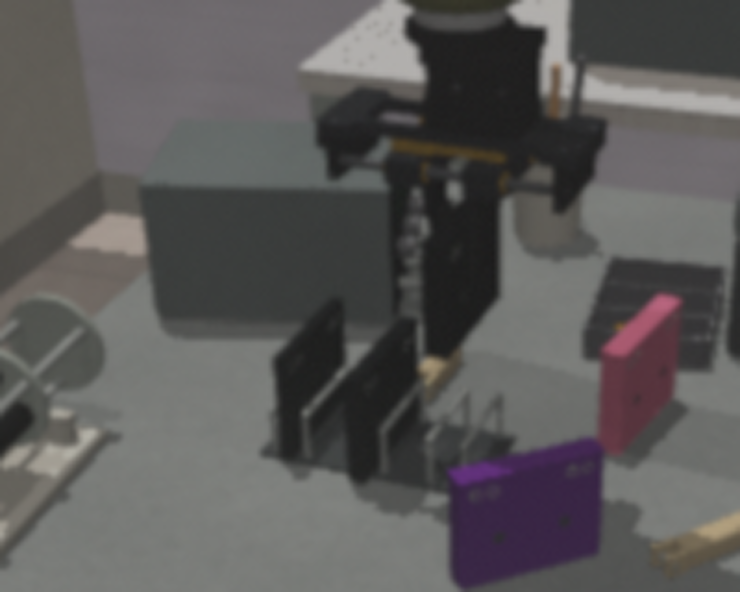

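The plate is lifted and hangs level. The other two plates and the stand look undisturbed. I'll move it over the rack.

```bash
python3 -m crank '[[-1,[10,1,0],2],[-1,[28,2,0],5],[-1,[50,4,0],9],[-1,[75,6,0],13],[-1,[100,8,0],17],[-1,[125,10,0],21],[-1,[150,12,0],25],[-1,[175,14,0],29],[-1,[200,16,0],33],[-1,[225,18,0],37],[-1,[248,19,0],40],[-1,[260,20,0],41]]' 30;python3 go.py 600.9 295 165 96
```

```text
time: 4.92
ee_pos: [0.5674, 0.0379, 0.1643]
eef_rot: [0.918, 0.396, -0.001, -0.001]
ft_force: [0.7, -0.1, -2.7]
width: 0.0196
t 4.92 pos [567.4  37.9 164.3] tooly -43.35 tilt [-0.002   0.0012] F [ 0.7 -0.1 -2.7] w 19.6 j [ 0.31  0.3  -0.54  1.67  0.16  1.22 -1.02]
SHIFT tool mm [ 210.  -152.1   -0.5] turn 40.65
```

```bash
python3 -m crank '[[-1,[10,-7,0],2],[-1,[25,-18,0],5],[-1,[45,-32,0],9],[-1,[65,-47,0],13],[-1,[85,-62,0],17],[-1,[105,-76,0],21],[-1,[125,-91,0],25],[-1,[145,-105,0],29],[-1,[167,-121,0],33],[-1,[188,-136,0],37],[-1,[203,-147,0],39.5],[-1,[210,-152,0],40.6]]' 30;python3 go.py 600.9 295 130 96
```

```text
time: 5.92
ee_pos: [0.6004, 0.2947, 0.1636]
eef_rot: [0.999, 0.053, -0.001, -0.0]
ft_force: [-0.4, 0.7, -1.8]
width: 0.0197
t 5.92 pos [600.4 294.7 163.6] tooly -83.91 tilt [-0.003   0.0005] F [-0.4  0.7 -1.8] w 19.7 j [-0.17  0.51 -0.49  1.38  0.24  1.31 -2.14]
SHIFT tool mm [ 0.7 -0.2 33.6] turn 0.09
```

```bash
python3 -m crank '[[-1,[0.5,0,12],0],[-1,[0.5,0,28],0],[-1,[0.5,0,45],0],[-1,[0.5,0,58],0],[-1,[0.5,0,66],0],[-1,[0.5,0,66],0],[-1,[0.5,0,66],0]]' 30;python3 go.py 600.9 295 86 96
python3 - <<'E'
from h import *
for n,b in(("top",(100,220,170,330)),("side",(180,340,150,350))):
    c=r.camera(n);p=c["pixels"][b[0]:b[1],b[2]:b[3],::-1];cv2.imwrite(f"pics/s1_{n}.png",cv2.resize(p,None,fx=3.7,fy=3.7,interpolation=cv2.INTER_CUBIC))
E
```

```text
time: 6.5
ee_pos: [0.6024, 0.2908, 0.0991]
eef_rot: [0.999, 0.053, -0.0, 0.0]
ft_force: [-0.4, -0.1, -2.6]
width: 0.0202
t 6.5 pos [602.4 290.8  99.1] tooly -83.97 tilt [-0.0007 -0.0005] F [-0.4 -0.1 -2.6] w 20.2 j [-0.17  0.56 -0.48  1.45  0.27  1.19 -2.16]
SHIFT tool mm [-1.1 -4.4 13.1] turn 0.03
```

View pics/s1_side.png

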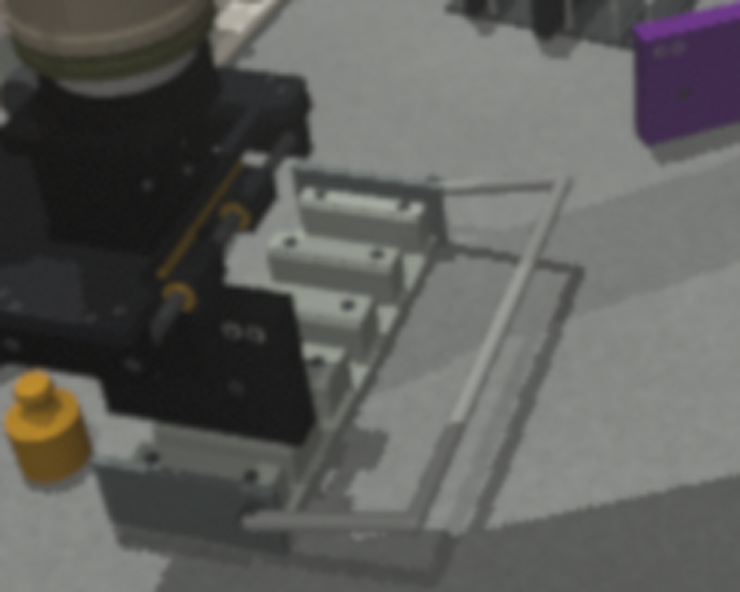

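View pics/s1_top.png

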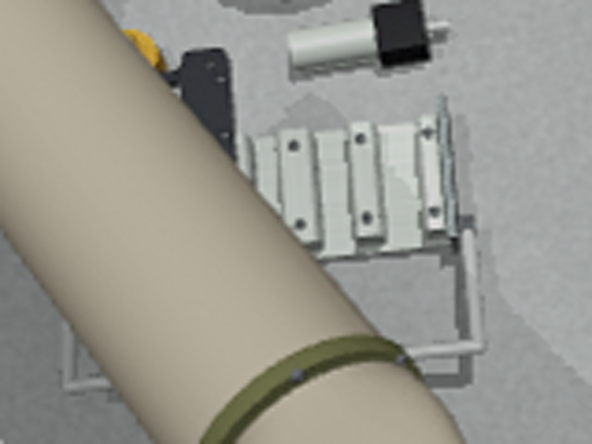

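The side view shows the plate hanging about 13 mm above the slot 1 mouth with its lower edge at roughly (110–310, 425). I'll correct the lateral offset.

```bash
python3 -m crank '[[-1,[-0.5,-3,0],0],[-1,[-1,-4,0],0],[-1,[-1,-4,0],0],[-1,[-1,-4,0],0]]' 30;python3 go.py 600.9 295 86 96
```

```text
time: 6.93
ee_pos: [0.6011, 0.2955, 0.0999]
eef_rot: [0.999, 0.053, 0.0, -0.0]
ft_force: [0.1, -0.7, -2.5]
width: 0.0198
t 6.93 pos [601.1 295.5  99.9] tooly -83.94 tilt [0.0005 0.0001] F [ 0.1 -0.7 -2.5] w 19.8 j [-0.18  0.56 -0.48  1.45  0.27  1.19 -2.16]
SHIFT tool mm [-0.2  0.5 13.9] turn 0.06
```

```bash
python3 -m crank '[[-1,[0,0,4],0],[-1,[0,0,8],0],[-1,[0,0,11],0],[-1,[0,0,12],0]]' 30;python3 go.py 600.9 295 86 96
```

```text
time: 7.27
ee_pos: [0.6007, 0.2949, 0.0864]
eef_rot: [0.999, 0.053, -0.001, 0.0]
ft_force: [-0.1, 0.3, -3.5]
width: 0.0197
t 7.27 pos [600.7 294.9  86.4] tooly -83.96 tilt [-0.0012 -0.0007] F [-0.1  0.3 -3.5] w 19.7 j [-0.18  0.57 -0.48  1.46  0.28  1.17 -2.17]
SHIFT tool mm [ 0.2 -0.1  0.4] turn 0.04
```

```bash
python3 -m crank '[[-1,[0,0,1],0],[-1,[0,0,1],0]]' 30
```

```text
time: 7.43
ee_pos: [0.6011, 0.2952, 0.0864]
eef_rot: [0.999, 0.053, -0.0, 0.0]
ft_force: [-0.1, 0.1, -3.1]
width: 0.0201
```

```bash
python3 -m crank '[[-1,[0,0,1],0],[-1,[0,0,1],0]]' 30
```

```text
time: 7.6
ee_pos: [0.6013, 0.2954, 0.086]
eef_rot: [0.999, 0.053, 0.0, -0.0]
ft_force: [-0.4, -1.2, 1.7]
width: 0.0197
```

```bash
python3 -m crank '[[-1,[0,0,1],0],[-1,[0,0,1],0]]' 30
python3 - <<'E'
from h import *
c=r.camera("side");p=c["pixels"][180:340,150:350,::-1];cv2.imwrite("pics/s1b.png",cv2.resize(p,None,fx=3.7,fy=3.7,interpolation=cv2.INTER_CUBIC))
E
```

```text
time: 7.77
ee_pos: [0.6013, 0.2954, 0.086]
eef_rot: [0.999, 0.053, 0.001, -0.0]
ft_force: [-3.3, -2.8, 8.8]
width: 0.0197
```

View pics/s1b.png

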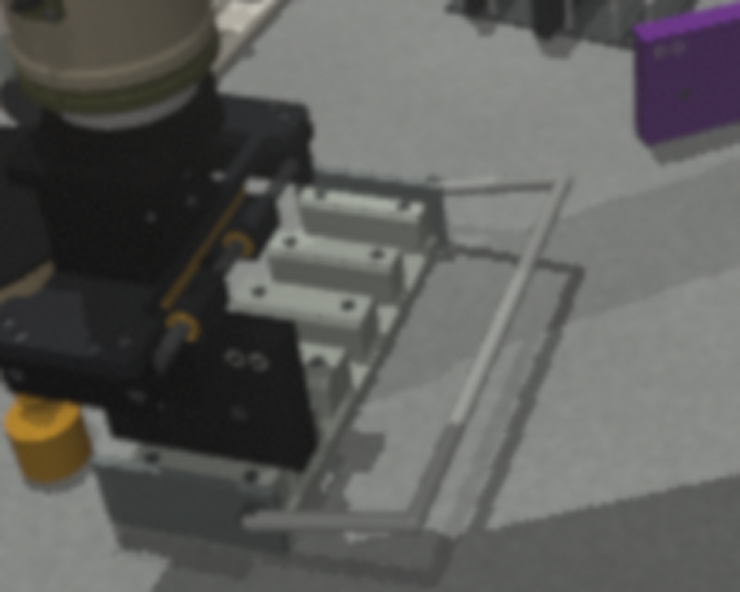

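Slot 1 refuses the plate: it stops at TCP z = 86 mm with only about 9–12 N of contact. I'll raise it, step 46 mm and offer it to slot 2.

```bash
python3 -m crank '[[-1,[0,0,-6],0],[-1,[0,0,-16],0],[-1,[0,0,-18],0],[-1,[0,12,-18],0],[-1,[0,28,-18],0],[-1,[0,40,-18],0],[-1,[0,46,-18],0],[-1,[0,46,-18],0],[-1,[0,46,-18],0],[-1,[0,46,-18],0]]' 30;python3 go.py 605.7 249.2 86 96
```

```text
time: 8.65
ee_pos: [0.6056, 0.2501, 0.1025]
eef_rot: [0.999, 0.053, -0.0, -0.0]
ft_force: [0.6, 0.4, -2.1]
width: 0.0195
t 8.65 pos [605.6 250.1 102.5] tooly -83.93 tilt [-0.0002  0.0006] F [ 0.6  0.4 -2.1] w 19.5 j [-0.11  0.53 -0.48  1.49  0.25  1.18 -2.09]
SHIFT tool mm [-0.   0.9 16.5] turn 0.07
```

```bash
python3 -m crank '[[-1,[0,0.9,4],0],[-1,[0,0.9,9],0],[-1,[0,0.9,12],0],[-1,[0,0.9,14],0],[-1,[0,0.9,15],0],[-1,[0,0.9,16],0],[-1,[0,0.9,16],0]]' 30
```

```text
time: 9.23
ee_pos: [0.606, 0.2486, 0.0863]
eef_rot: [0.999, 0.053, -0.0, 0.0]
ft_force: [0.0, 0.3, -2.7]
width: 0.0195
```

```bash
python3 -m crank '[[-1,[0,0,1],0],[-1,[0,0,1],0]]' 30
```

```text
time: 9.4
ee_pos: [0.6062, 0.2487, 0.086]
eef_rot: [0.999, 0.053, 0.0, -0.0]
ft_force: [0.4, 0.3, 1.0]
width: 0.0198
```

```bash
python3 -m crank '[[-1,[0,0,1],0],[-1,[0,0,1],0]]' 30
```

```text
time: 9.57
ee_pos: [0.6063, 0.2488, 0.086]
eef_rot: [0.999, 0.053, 0.001, -0.0]
ft_force: [-4.1, -1.9, 7.6]
width: 0.0198
```

Slot 2 refuses it too, again at z = 86 mm. On to slot 3, at (610.5, 203.5).

```bash
python3 -m crank '[[-1,[0,0,-6],0],[-1,[0,0,-16],0],[-1,[0,0,-18],0],[-1,[0,12,-18],0],[-1,[0,28,-18],0],[-1,[0,40,-18],0],[-1,[0,46,-18],0],[-1,[0,46,-18],0],[-1,[0,46,-18],0],[-1,[0,46,-18],0]]' 30;python3 go.py 610.5 203.5 86 96
```

```text
time: 10.4
ee_pos: [0.6106, 0.2037, 0.1025]
eef_rot: [0.999, 0.053, -0.0, -0.0]
ft_force: [-0.2, 1.1, -2.4]
width: 0.02
t 10.4 pos [610.6 203.7 102.5] tooly -83.91 tilt [-0.0002  0.0007] F [-0.2  1.1 -2.4] w 20.0 j [-0.04  0.5  -0.47  1.53  0.24  1.17 -2.02]
SHIFT tool mm [-0.1  0.2 16.5] turn 0.09
```

```bash
python3 -m crank '[[-1,[0,0.2,4],0],[-1,[0,0.2,9],0],[-1,[0,0.2,12],0],[-1,[0,0.2,14],0],[-1,[0,0.2,15],0],[-1,[0,0.2,16],0],[-1,[0,0.2,16],0]]' 30
```

```text
time: 10.98
ee_pos: [0.6108, 0.2026, 0.0864]
eef_rot: [0.999, 0.053, -0.0, 0.0]
ft_force: [0.5, 0.4, -2.5]
width: 0.0195
```

```bash
python3 -m crank '[[-1,[0,0,1],0],[-1,[0,0,1],0]]' 30
```

```text
time: 11.15
ee_pos: [0.611, 0.2026, 0.0855]
eef_rot: [0.999, 0.053, 0.0, 0.0]
ft_force: [-1.1, 0.5, -2.7]
width: 0.0197
```

```bash
python3 -m crank '[[-1,[0,0,1],0],[-1,[0,0,1],0]]' 30
```

```text
time: 11.32
ee_pos: [0.611, 0.203, 0.0847]
eef_rot: [0.999, 0.053, 0.0, -0.0]
ft_force: [1.3, 0.8, -1.8]
width: 0.0195
```

```bash
python3 -m crank '[[-1,[0,0,1],0],[-1,[0,0,1],0]]' 30
```

```text
time: 11.48
ee_pos: [0.6111, 0.2034, 0.0839]
eef_rot: [0.999, 0.053, 0.0, -0.0]
ft_force: [0.5, 2.7, 0.4]
width: 0.02
```

```bash
python3 -m crank '[[-1,[0,0,1],0],[-1,[0,0,1],0]]' 30
```

```text
time: 11.65
ee_pos: [0.6112, 0.2038, 0.0832]
eef_rot: [0.999, 0.053, 0.001, -0.001]
ft_force: [-0.5, 4.0, 4.4]
width: 0.0197
```

```bash
python3 -m crank '[[-1,[0,0,1],0],[-1,[0,0,1],0]]' 30
```

```text
time: 11.82
ee_pos: [0.6113, 0.2041, 0.0826]
eef_rot: [0.999, 0.053, 0.001, -0.001]
ft_force: [-0.6, 4.7, 6.7]
width: 0.0198
```

```bash
python3 -m crank '[[-1,[0,0,0.5],0],[-1,[0,0,0.5],0]]' 30; python3 go.py 610.5 203.5 86 96
```

```text
time: 11.98
ee_pos: [0.6113, 0.2041, 0.0826]
eef_rot: [0.999, 0.053, 0.001, -0.001]
ft_force: [-2.3, 3.3, 10.3]
width: 0.0194
t 11.98 pos [611.3 204.1  82.6] tooly -83.92 tilt [0.0017 0.0018] F [-2.3  3.3 10.3] w 19.4 j [-0.04  0.52 -0.47  1.54  0.25  1.13 -2.03]
SHIFT tool mm [-0.9  0.5 -3.4] turn 0.08
```

Slot 3 refuses as well: the plate sinks only 3.4 mm into the bevel and stops at about 10 N. The bevel also shows that the slot line lies about 0.7 mm further in +y. Slot 4 is next, at (615.5, 158.4).

```bash
python3 -m crank '[[-1,[0,0,-6],0],[-1,[0,0,-16],0],[-1,[0,0,-21],0],[-1,[0,12,-21],0],[-1,[0,28,-21],0],[-1,[0,40,-21],0],[-1,[0,45,-21],0],[-1,[0,45,-21],0],[-1,[0,45,-21],0],[-1,[0,45,-21],0],[-1,[0,45,-21],0]]' 30;python3 go.py 615.4 158.4 86 96
```

```text
time: 12.9
ee_pos: [0.6154, 0.159, 0.102]
eef_rot: [0.999, 0.053, -0.0, -0.0]
ft_force: [0.8, -0.3, -2.7]
width: 0.0201
t 12.9 pos [615.4 159.  102. ] tooly -83.88 tilt [-0.0001  0.0005] F [ 0.8 -0.3 -2.7] w 20.1 j [ 0.03  0.49 -0.46  1.55  0.23  1.16 -1.94]
SHIFT tool mm [-0.   0.6 16. ] turn 0.12
```

```bash
python3 -m crank '[[-1,[0,0.4,4],0],[-1,[0,0.4,9],0],[-1,[0,0.4,12],0],[-1,[0,0.4,14],0],[-1,[0,0.4,16],0],[-1,[0,0.4,17],0],[-1,[0,0.4,18],0]]' 30
```

```text
time: 13.48
ee_pos: [0.6157, 0.1575, 0.0839]
eef_rot: [0.999, 0.053, -0.0, 0.0]
ft_force: [0.5, 0.3, -2.6]
width: 0.02
```

```bash
python3 -m crank '[[-1,[0,0,1],0],[-1,[0,0,2],0],[-1,[0,0,2],0]]' 30
```

```text
time: 13.73
ee_pos: [0.6157, 0.1574, 0.0819]
eef_rot: [0.999, 0.053, -0.0, 0.0]
ft_force: [-0.2, -0.6, -3.2]
width: 0.0198
```

```bash
python3 -m crank '[[-1,[0,0,1],0],[-1,[0,0,2],0],[-1,[0,0,2],0]]' 30
```

```text
time: 13.98
ee_pos: [0.6156, 0.1574, 0.0798]
eef_rot: [0.999, 0.053, -0.0, 0.0]
ft_force: [0.4, -0.3, -3.5]
width: 0.0196
```

```bash
python3 -m crank '[[-1,[0,-0.7,0],0],[-1,[0,-0.7,3],0],[-1,[0,-0.7,5],0],[-1,[0,-0.7,5],0]]' 30
```

```text
time: 14.32
ee_pos: [0.6152, 0.1581, 0.0743]
eef_rot: [0.999, 0.053, -0.0, 0.0]
ft_force: [-0.8, -1.1, -1.7]
width: 0.0198
```

```bash
python3 -m crank '[[-1,[0,0,2],0],[-1,[0,0,4],0],[-1,[0,0,6],0],[-1,[0,0,6],0]]' 30
```

```text
time: 14.65
ee_pos: [0.6154, 0.1581, 0.0685]
eef_rot: [0.999, 0.053, -0.0, 0.0]
ft_force: [0.2, 0.0, -3.0]
width: 0.0196
```

```bash
python3 -m crank '[[-1,[0,0,2],0],[-1,[0,0,4],0],[-1,[0,0,6],0],[-1,[0,0,6],0]]' 30
```

```text
time: 14.98
ee_pos: [0.6153, 0.1581, 0.0625]
eef_rot: [0.999, 0.053, -0.0, 0.0]
ft_force: [0.4, 0.4, -3.6]
width: 0.0199
```

```bash
python3 -m crank '[[-1,[0,0,1],0],[-1,[0,0,2],0],[-1,[0,0,2],0]]' 30;python3 go.py 615.4 158.4 58 96
```

```text
time: 15.23
ee_pos: [0.6155, 0.1582, 0.0609]
eef_rot: [0.999, 0.053, -0.0, 0.0]
ft_force: [0.7, -0.1, -2.5]
width: 0.0197
t 15.23 pos [615.5 158.2  60.9] tooly -83.96 tilt [-0.0001 -0.0001] F [ 0.7 -0.1 -2.5] w 19.7 j [ 0.02  0.53 -0.45  1.58  0.25  1.09 -1.96]
SHIFT tool mm [-0.1 -0.3  2.9] turn 0.04
```

```bash
python3 -m crank '[[-1,[0,0,1],0],[-1,[0,0,2],0],[-1,[0,0,2],0]]' 30
```

```text
time: 15.48
ee_pos: [0.6155, 0.1581, 0.0588]
eef_rot: [0.999, 0.053, -0.0, 0.0]
ft_force: [0.5, -0.1, -2.4]
width: 0.0195
```

```bash
python3 -m crank '[[-1,[0,0,1],0],[-1,[0,0,1],0]]' 30
```

```text
time: 15.65
ee_pos: [0.6157, 0.1582, 0.058]
eef_rot: [0.999, 0.053, 0.0, 0.0]
ft_force: [0.4, -0.6, -2.9]
width: 0.02
```

```bash
python3 -m crank '[[-1,[0,0,1],0],[-1,[0,0,1],0]]' 30
python3 - <<'E'
from h import *
c=r.camera("side");p=c["pixels"][180:340,150:350,::-1];cv2.imwrite("pics/s4.png",cv2.resize(p,None,fx=3.7,fy=3.7,interpolation=cv2.INTER_CUBIC))
E
```

```text
time: 15.82
ee_pos: [0.6157, 0.1582, 0.058]
eef_rot: [0.999, 0.053, 0.0, 0.0]
ft_force: [-2.8, -0.6, 5.5]
width: 0.0197
```

View pics/s4.png

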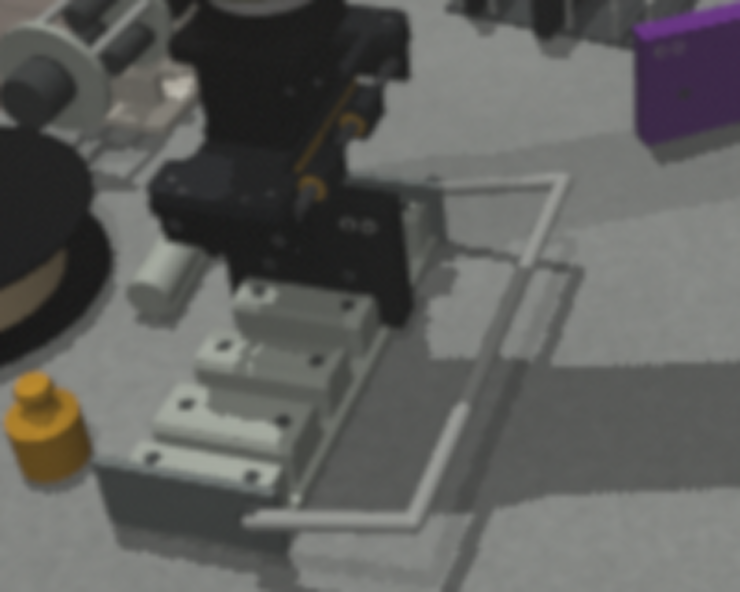

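Seated on the floor at TCP z = 58.0 mm, exactly as expected for a fully down plate. I'll release and rise.

```bash
python3 -m crank '[[-1,[0,0,-1],0],[0,[0,0,-1],0],[0,[0,0,-1],0],[0,[0,0,-1],0],[0,[0,0,-1],0],[0,[0,0,-15],0],[0,[0,0,-35],0],[0,[0,0,-65],0],[0,[0,0,-100],0],[0,[0,0,-130],0],[0,[0,0,-150],0]]' 30;python3 go.py 500 50 205 96
```

```text
time: 16.78
ee_pos: [0.6164, 0.1587, 0.2119]
eef_rot: [0.999, 0.053, 0.002, -0.0]
ft_force: [0.6, 0.3, 0.3]
width: 0.0431
t 16.78 pos [616.4 158.7 211.9] tooly -83.95 tilt [0.0043 0.0012] F [0.6 0.3 0.3] w 43.1 j [ 0.04  0.4  -0.48  1.43  0.19  1.35 -1.91]
SHIFT tool mm [-127.3   95.9    6.3] turn 0.05
```

```bash
python3 -m crank '[[0,[-10,12,-5],-4],[0,[-25,35,-10],-11],[0,[-40,60,-10],-18],[0,[-55,85,-15],-25],[0,[-70,110,-20],-32],[0,[-85,135,-20],-39],[0,[-100,160,-20],-46],[0,[-112,180,-20],-53],[0,[-125,198,-20],-60],[0,[-130,205,-20],-67],[0,[-130,205,-20],-74],[0,[-130,205,-20],-80]]' 10; python3 -m crank '[[0,[0,0,0],-6],[0,[0,0,0],-10],[0,[0,0,0],-10]]'; python3 go.py 487 226 150 6
python3 - <<'E'
from h import *
for n,b in(("top",(100,220,170,330)),("side",(180,340,150,350))):
    c=r.camera(n);cv2.imwrite(f"pics/full_{n}.png",c["pixels"][:,:,::-1]);p=c["pixels"][b[0]:b[1],b[2]:b[3],::-1];cv2.imwrite(f"pics/rel_{n}.png",cv2.resize(p,None,fx=4,fy=4,interpolation=cv2.INTER_CUBIC)[:600])
E
```

```text
time: 17.78
ee_pos: [0.5077, -0.0601, 0.2283]
eef_rot: [0.729, 0.684, 0.0, 0.001]
ft_force: [-0.5, 0.7, 0.2]
width: 0.0434
time: 18.03
ee_pos: [0.508, -0.0592, 0.2281]
eef_rot: [0.668, 0.745, 0.0, 0.001]
ft_force: [0.2, 0.1, 0.3]
width: 0.0435
t 18.03 pos [508.  -59.2 228.1] tooly 6.25 tilt [ 0.001  -0.0004] F [0.2 0.1 0.3] w 43.5 j [ 0.53  0.11 -0.53  1.73  0.06  1.32  0.09]
SHIFT tool mm [285.8  10.1  78. ] turn 0.25
```

View pics/rel_top.png

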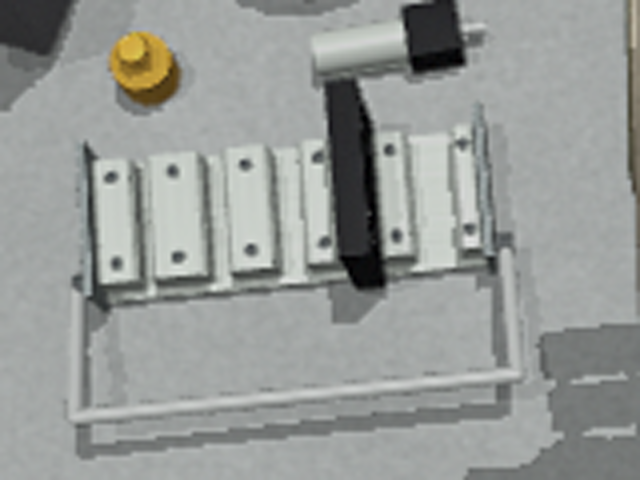

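View pics/rel_side.png

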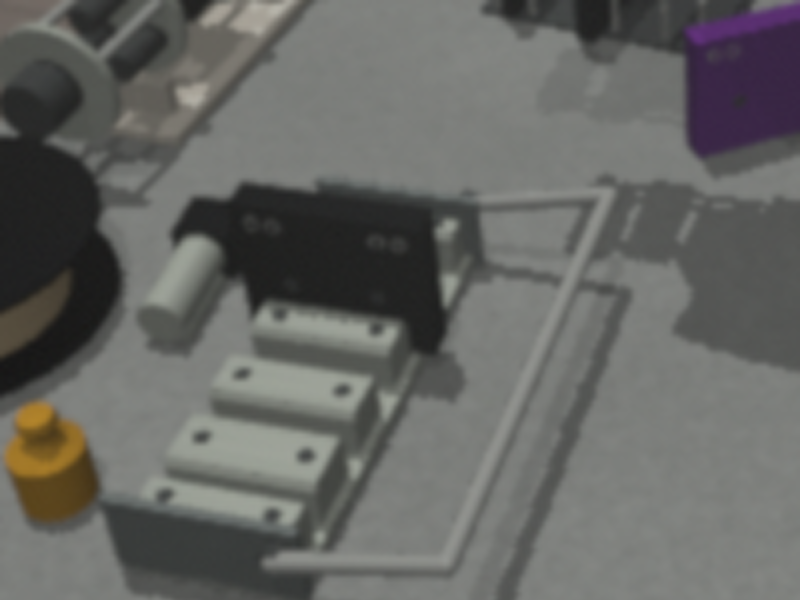

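Run:
```python
from h import *
T=r.camera("top");S=r.camera("side")
k=lambda u,v,ox,oy:((u+.5)/4-.5+ox,(v+.5)/4-.5+oy)
O=np.array([610.5,203.9]);a=np.radians(6);ex=np.array([np.cos(a),np.sin(a)]);ey=np.array([-ex[1],ex[0]])
for t,s in(((75,415),(452,562)),((518,373),(608,192))):
    P,e=tri(T,k(*t,170,100),S,k(*s,150,180));P*=1000;d=P[:2]-O
    x,z=d@ex,P[2];print("bar end",P.round(1),"gap",round(e*1000,1),"rack x,y",round(x,1),round(d@ey,1),"R",np.hypot(x+40,z-40).round(1),"ang",np.degrees(np.arctan2(z-40,x+40)).round(1))
g=cv2.cvtColor(T["pixels"],cv2.COLOR_RGB2GRAY);hs=[]
m=np.zeros_like(g);sl=(slice(115,175),slice(248,270));m[sl]=((g[sl]>32)&(g[sl]<75))*255
n,l,st,_=cv2.connectedComponentsWithStats(m,connectivity=4);i=1+st[1:,4].argmax();ys,xs=np.where(l==i)
P=np.array([onz(T,x,y,.102)*1000 for x,y in zip(xs,ys)])-O
print(st[i],g[150,250:268]);L=np.c_[P@ex,P@ey];print("plate top rack x",L[:,0].min(),L[:,0].max(),"y",np.median(L[:,1]),L[:,1].min(),L[:,1].max())
# front-top corner via side: dark outline
```

```text
bar end [468.8 323.3  62.6] gap 4.6 rack x,y -128.4 133.6 R 91.2 ang 165.7
bar end [498.4  54.6  62.3] gap 0.2 rack x,y -127.1 -136.8 R 90.0 ang 165.6
[251 120  12  44 352] [208 200 141  85  38  44  46  46  47  47  46  34  10  17  87 165 194 193]
plate top rack x -53.181501258913 55.80353169539651 y -47.29766336063609 -59.04282552327662 -37.74414209235215
```

The plate spans rack x from −53 to +56 mm, so it's centred and upright in slot 4. The bar triangulates to rack x = −127 mm, z = 62 mm and R = 90 mm, giving a keeper angle of about 1.91 rad. I'll cage the bar at rack y = +35, away from the plate.

```bash
python3 -m crank '[[0,[15,0,5],0],[0,[40,0,15],0],[0,[70,1,30],0],[0,[100,1,45],0],[0,[130,2,60],0],[0,[160,2,70],0],[0,[190,3,78],0],[0,[220,3,78],0],[0,[250,3,78],0],[0,[275,3,78],0],[0,[284,3,78],0],[0,[284,3,78],0]]' 10; python3 go.py 480.3 225.4 46 6
```

```text
time: 19.23
ee_pos: [0.4802, 0.226, 0.1492]
eef_rot: [0.668, 0.744, 0.0, -0.0]
ft_force: [0.5, -0.2, -0.5]
width: 0.0433
t 19.23 pos [480.2 226.  149.2] tooly 6.2 tilt [-0.0002  0.0011] F [ 0.5 -0.2 -0.5] w 43.3 j [ 0.12  0.26 -0.74  1.77  0.19  1.18 -0.56]
SHIFT tool mm [-7.000e-01  1.000e-01  1.032e+02] turn 0.2
```

```bash
python3 -m crank '[[0,[0,0,15],0],[0,[0,0,35],0],[0,[0,0,55],0],[0,[0,0,70],0],[0,[0,0,82],0],[0,[0,0,92],0],[0,[0,0,99],0],[0,[0,0,103],0],[0,[0,0,103],0],[0,[0,0,103],0]]' 10; python3 go.py 480.3 225.4 46 6
python3 - <<'E'
from h import *
c=r.camera("side");p=c["pixels"][180:340,180:380,::-1];cv2.imwrite("pics/bar.png",cv2.resize(p,None,fx=3.7,fy=3.7,interpolation=cv2.INTER_CUBIC))
E
```

```text
time: 20.07
ee_pos: [0.4813, 0.2235, 0.0464]
eef_rot: [0.669, 0.743, 0.0, 0.0]
ft_force: [0.3, -0.5, 0.6]
width: 0.0437
t 20.07 pos [481.3 223.5  46.4] tooly 6.04 tilt [0.0005 0.0001] F [ 0.3 -0.5  0.6] w 43.7 j [ 0.08  0.39 -0.7   1.87  0.3   0.99 -0.64]
SHIFT tool mm [ 2.  -0.8  0.4] turn 0.04
```

View pics/bar.png

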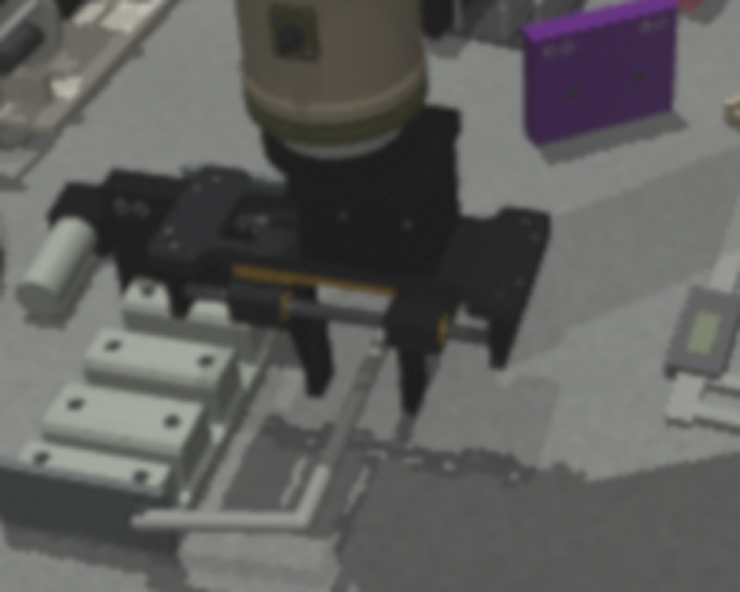

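The bar runs between the fingers at about (360, 380) in the crop. I'll close lightly.

```bash
python3 -m crank '[[-1,[0,0,0],0],[-1,[0,0,0],0],[-1,[0,0,0],0],[-1,[0,0,0],0],[-1,[0,0,0],0],[-1,[0,0,0],0]]' 6; python3 go.py 480.3 225.4 46 6
```

```text
time: 20.62
ee_pos: [0.4808, 0.2233, 0.046]
eef_rot: [0.669, 0.743, -0.0, -0.0]
ft_force: [-11.5, -1.3, 3.3]
width: 0.0115
t 20.62 pos [480.8 223.3  46. ] tooly 6.04 tilt [-0.0004 -0.0002] F [-11.5  -1.3   3.3] w 11.5 j [ 0.08  0.39 -0.7   1.87  0.3   0.99 -0.64]
SHIFT tool mm [ 2.1 -0.3  0. ] turn 0.04
```

```bash
python3 -m crank '[[-1,[0,-1,0],0],[-1,[0,-1,0],0],[-1,[0,-1,0],0]]' 6; python3 go.py 480.3 225.4 46 6
```

```text
time: 20.87
ee_pos: [0.4796, 0.2232, 0.0458]
eef_rot: [0.669, 0.743, -0.0, -0.0]
ft_force: [-0.9, 0.5, -2.1]
width: 0.0094
t 20.87 pos [479.6 223.2  45.8] tooly 6.05 tilt [-0.0007 -0.0003] F [-0.9  0.5 -2.1] w 9.4 j [ 0.08  0.39 -0.7   1.87  0.29  0.99 -0.64]
SHIFT tool mm [ 2.1  0.9 -0.2] turn 0.05
```

```bash
python3 -m crank '[[-1,[0,1,-4],0],[-1,[0,2.5,-8],0],[-1,[0,5,-14.4],0],[-1,[0,5,-14.4],0]]' 6; python3 -m crank '[[-1,[0,3.5,-7],0],[-1,[0,7.6,-13.7],0],[-1,[0,12.3,-20],0],[-1,[0,17.5,-25.9],0],[-1,[0,17.5,-25.9],0]]' 6; python3 go.py 480.3 225.4 46 6
```

```text
time: 21.2
ee_pos: [0.4847, 0.2238, 0.0616]
eef_rot: [0.669, 0.743, -0.001, -0.0]
ft_force: [-7.9, -2.3, 3.4]
width: 0.0099
time: 21.62
ee_pos: [0.5022, 0.2257, 0.088]
eef_rot: [0.669, 0.743, -0.001, -0.0]
ft_force: [-12.4, -2.2, 8.6]
width: 0.0117
t 21.62 pos [502.2 225.7  88. ] tooly 6.04 tilt [-0.0013 -0.0009] F [-12.4  -2.2   8.6] w 11.7 j [ 0.09  0.37 -0.7   1.78  0.27  1.08 -0.6 ]
SHIFT tool mm [  2.1 -21.7  42. ] turn 0.04
```

Run:
```python
from h import *
c=r.camera("side");p=c["pixels"][170:330,180:380,::-1];cv2.imwrite("pics/bar2.png",cv2.resize(p,None,fx=3.7,fy=3.7,interpolation=cv2.INTER_CUBIC))
```

```text
(no output)
```

View pics/bar2.png

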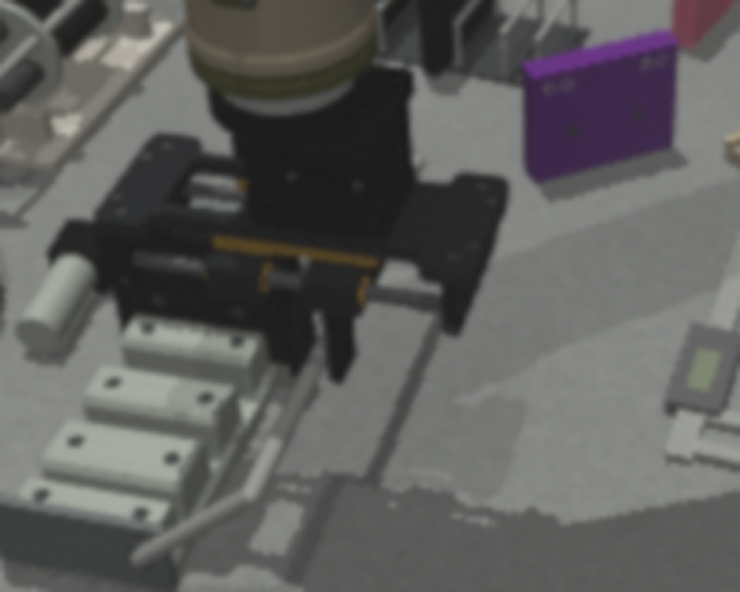

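The bar follows: it lies between the fingers at about (305, 370) and the arms have risen. The force is mostly radial, about 15 N outwards, so I'm running slightly inside the circle. I'll correct by about 1 mm and continue.

```bash
python3 -m crank '[[-1,[0,-1,0.5],0],[-1,[0,2,-3.5],0],[-1,[0,4.5,-6.5],0],[-1,[0,10.5,-11.5],0],[-1,[0,17,-15.8],0],[-1,[0,23.8,-19.6],0],[-1,[0,23.8,-19.6],0]]' 6; python3 go.py 480.3 225.4 46 6
```

```text
time: 22.25
ee_pos: [0.528, 0.2285, 0.1079]
eef_rot: [0.669, 0.743, 0.001, 0.001]
ft_force: [-2.1, -1.1, 7.3]
width: 0.0095
t 22.25 pos [528.  228.5 107.9] tooly 6.0 tilt [0.0025 0.0009] F [-2.1 -1.1  7.3] w 9.5 j [ 0.08  0.4  -0.69  1.71  0.28  1.13 -0.59]
SHIFT tool mm [  1.8 -47.9  61.7] turn -0.0
```

```bash
python3 -m crank '[[-1,[0,3,-2.5],0],[-1,[0,7.7,-4],0],[-1,[0,15.2,-6.5],0],[-1,[0,22.9,-8.3],0],[-1,[0,30.7,-9.4],0],[-1,[0,38.5,-9.7],0],[-1,[0,46.3,-9.4],0],[-1,[0,54,-8.3],0],[-1,[0,61.8,-6.6],0],[-1,[0,61.8,-6.6],0]]' 6; python3 go.py 480.3 225.4 46 6
python3 - <<'E'
from h import *
c=r.camera("side");p=c["pixels"][140:340,150:380,::-1];cv2.imwrite("pics/bar3.png",cv2.resize(p,None,fx=3,fy=3,interpolation=cv2.INTER_CUBIC))
E
```

```text
time: 23.08
ee_pos: [0.5893, 0.2347, 0.112]
eef_rot: [0.669, 0.743, 0.001, 0.0]
ft_force: [2.4, -0.6, 0.6]
width: 0.0095
t 23.08 pos [589.3 234.7 112. ] tooly 5.99 tilt [0.001  0.0007] F [ 2.4 -0.6  0.6] w 9.5 j [ 0.04  0.52 -0.66  1.54  0.33  1.2  -0.57]
SHIFT tool mm [   2.1 -109.4   65.9] turn -0.01
```

View pics/bar3.png

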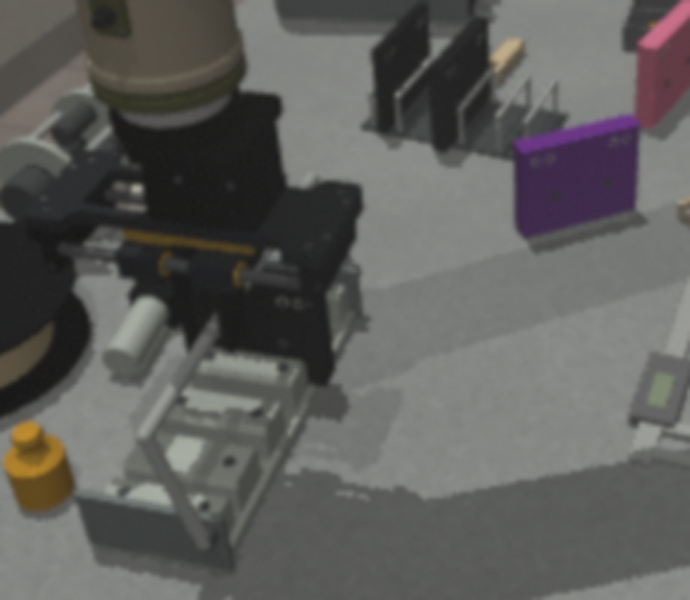

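The bar is past the top and clears the plate. I'll bring it down towards its stop.

```bash
python3 -m crank '[[-1,[0,4,-0.8],0],[-1,[0,7.7,2.4],0],[-1,[0,11.3,3.8],0],[-1,[0,14.9,5.4],0],[-1,[0,18.5,7.2],0],[-1,[0,21.9,9.1],0],[-1,[0,24,10.3],0],[-1,[0,24,10.3],0]]' 6; python3 go.py 480.3 225.4 46 6
```

```text
time: 23.8
ee_pos: [0.6119, 0.237, 0.1018]
eef_rot: [0.669, 0.743, 0.0, 0.0]
ft_force: [1.1, -1.2, -1.8]
width: 0.0096
t 23.8 pos [611.9 237.  101.8] tooly 6.02 tilt [0.0003 0.    ] F [ 1.1 -1.2 -1.8] w 9.6 j [ 0.02  0.57 -0.64  1.48  0.35  1.21 -0.56]
SHIFT tool mm [   2.2 -132.2   55.8] turn 0.02
```

```bash
python3 -m crank '[[-1,[0,1.5,0.9],0],[-1,[0,2.5,1.5],0],[-1,[0,2.5,1.5],0]]' 6; python3 go.py 480.3 225.4 46 6
```

```text
time: 24.05
ee_pos: [0.614, 0.2373, 0.1006]
eef_rot: [0.669, 0.743, -0.0, 0.0]
ft_force: [0.4, -1.1, -0.1]
width: 0.0094
t 24.05 pos [614.  237.3 100.6] tooly 6.03 tilt [ 0.0001 -0.0002] F [ 0.4 -1.1 -0.1] w 9.4 j [ 0.02  0.57 -0.64  1.48  0.35  1.21 -0.56]
SHIFT tool mm [   2.2 -134.2   54.6] turn 0.03
```

```bash
python3 -m crank '[[-1,[0,1,0.7],0],[-1,[0,1,0.7],0]]' 6; python3 go.py 480.3 225.4 46 6
```

```text
time: 24.22
ee_pos: [0.615, 0.2374, 0.1]
eef_rot: [0.669, 0.743, -0.0, 0.0]
ft_force: [0.8, -2.1, -0.6]
width: 0.0097
t 24.22 pos [615.  237.4 100. ] tooly 6.03 tilt [ 0.0001 -0.0002] F [ 0.8 -2.1 -0.6] w 9.7 j [ 0.02  0.58 -0.64  1.48  0.36  1.21 -0.56]
SHIFT tool mm [   2.3 -135.2   54. ] turn 0.03
```

```bash
python3 -m crank '[[-1,[0,1,0.7],0],[-1,[0,1,0.7],0]]' 6
```

```text
time: 24.38
ee_pos: [0.616, 0.2375, 0.0993]
eef_rot: [0.669, 0.743, -0.0, 0.0]
ft_force: [0.0, -2.6, 0.1]
width: 0.0093
```

```bash
python3 -m crank '[[-1,[0,1,0.7],0],[-1,[0,1,0.7],0]]' 6
```

```text
time: 24.55
ee_pos: [0.6166, 0.2377, 0.0987]
eef_rot: [0.669, 0.743, -0.0, -0.0]
ft_force: [-3.5, -2.9, 3.4]
width: 0.0096
```

```bash
python3 -m crank '[[-1,[0,1,0.7],0],[-1,[0,1,0.7],0]]' 6; python3 go.py 480.3 225.4 46 6
```

```text
time: 24.72
ee_pos: [0.6166, 0.238, 0.098]
eef_rot: [0.669, 0.744, -0.001, -0.001]
ft_force: [-8.3, -3.8, 5.9]
width: 0.0097
t 24.72 pos [616.6 238.   98. ] tooly 6.07 tilt [-0.0024 -0.0007] F [-8.3 -3.8  5.9] w 9.7 j [ 0.02  0.58 -0.64  1.47  0.36  1.21 -0.56]
SHIFT tool mm [   1.9 -136.7   52.3] turn 0.07
```

The stop is reached: x holds at 616.6 (rack x of about 9.6) while the force rises. One more slight push, then I'll open and rise.

```bash
python3 -m crank '[[-1,[0,1,0.3],0],[-1,[0,1,0.3],0],[-1,[0,1,0.3],0]]' 6; python3 go.py 480.3 225.4 46 6
```

```text
time: 24.97
ee_pos: [0.6169, 0.2382, 0.0977]
eef_rot: [0.669, 0.744, -0.002, -0.001]
ft_force: [-11.5, -4.2, 8.6]
width: 0.0104
t 24.97 pos [616.9 238.2  97.7] tooly 6.09 tilt [-0.0037 -0.0011] F [-11.5  -4.2   8.6] w 10.4 j [ 0.02  0.59 -0.64  1.47  0.36  1.21 -0.56]
SHIFT tool mm [   1.8 -137.    52.2] turn 0.09
```

```bash
python3 -m crank '[[-0.2,[0,0,0],0],[-0.2,[0,0,0],0],[-0.2,[0,0,0],0],[-0.2,[0,0,0],0],[-0.2,[0,0,-10],0],[-0.2,[0,0,-25],0],[-0.2,[0,0,-50],0],[-0.2,[0,0,-80],0],[-0.2,[0,0,-110],0],[-0.2,[0,0,-120],0]]' 6; python3 -m crank '[[0,[-10,-10,0],0],[0,[-30,-30,0],0],[0,[-60,-50,0],0],[0,[-95,-70,0],0],[0,[-130,-90,0],0],[0,[-165,-110,0],0],[0,[-200,-120,0],0],[0,[-235,-120,0],0],[0,[-265,-120,0],0],[0,[-280,-120,0],0],[0,[-280,-120,0],0],[0,[-280,-120,0],0]]'
python3 - <<'E'
from h import *
for n,b in(("top",(100,220,170,330)),("side",(180,330,150,350))):
    c=r.camera(n);cv2.imwrite(f"pics/fin_full_{n}.png",c["pixels"][:,:,::-1]);p=c["pixels"][b[0]:b[1],b[2]:b[3],::-1];cv2.imwrite(f"pics/fin_{n}.png",cv2.resize(p,None,fx=4,fy=4,interpolation=cv2.INTER_CUBIC))
E
```

```text
time: 25.8
ee_pos: [0.6202, 0.2391, 0.2236]
eef_rot: [0.669, 0.743, 0.003, 0.001]
ft_force: [0.8, 1.6, 1.9]
width: 0.0346
time: 26.8
ee_pos: [0.529, -0.0535, 0.218]
eef_rot: [0.669, 0.743, 0.0, 0.0]
ft_force: [-0.2, 0.7, 1.4]
width: 0.0435
```

View pics/fin_top.png

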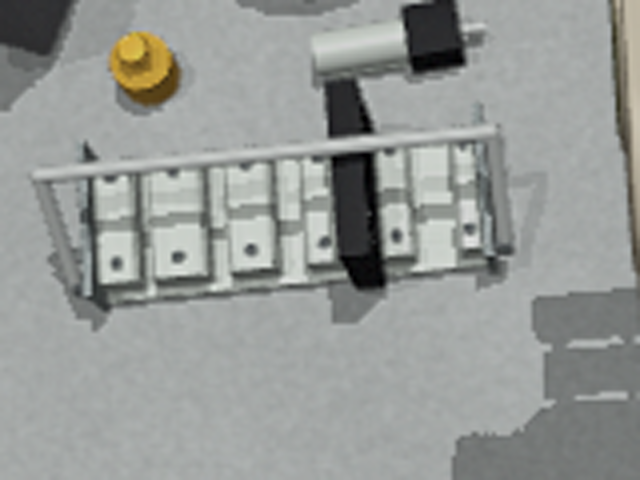

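View pics/fin_side.png

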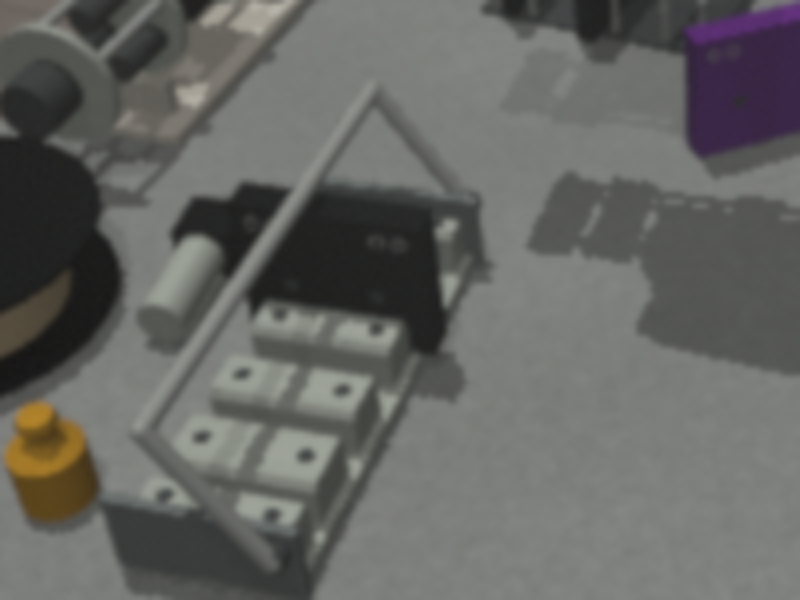

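View pics/fin_full_top.png

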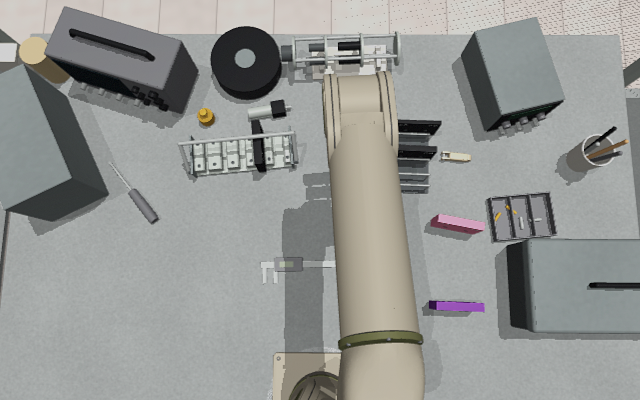

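The bar lies across the plate with the keeper closed, the plate stands in slot 4, and the other two plates stay in the stand. I'll triangulate the bar as a last check.

Run:
```python
from h import *
T=r.camera("top");S=r.camera("side")
k=lambda u,v,ox,oy:((u+.5)/4-.5+ox,(v+.5)/4-.5+oy)
O=np.array([610.5,203.9]);a=np.radians(6);ex=np.array([np.cos(a),np.sin(a)]);ey=np.array([-ex[1],ex[0]])
for t,s in(((40,177),(147,432)),((497,130),(376,92))):
    P,e=tri(T,k(*t,170,100),S,k(*s,150,180));P*=1000;d=P[:2]-O
    x,z=d@ex,P[2];print(P.round(1),"gap",round(e*1000,1),"rack",round(x,1),round(d@ey,1),"ang",(np.degrees(np.arctan2(z-40,x+40))-56.3).round(1))
g=cv2.cvtColor(T["pixels"],cv2.COLOR_RGB2GRAY)
m=np.zeros_like(g);sl=(slice(137,175),slice(248,270));m[sl]=((g[sl]>32)&(g[sl]<75))*255
n,l,st,_=cv2.connectedComponentsWithStats(m,connectivity=4);i=1+st[1:,4].argmax();ys,xs=np.where(l==i)
P=np.array([onz(T,x,y,.102)*1000 for x,y in zip(xs,ys)])-O
print("plate rack x min",(P@ex).min(),"y med",np.median(P@ey)); print(r.read_state()["ft_force"],r.read_state()["time"])
```

```text
[604.9 337.7 113.5] gap 2.7 rack 8.4 133.7 ang 0.3
[635.9  66.3 110.2] gap 2.7 rack 10.9 -139.5 ang -2.2
plate rack x min -53.181501258913 y med -47.3930894607489
[-0.60034971  0.14615734 -0.64285926] 27.0
```

```bash
python3 -c "
from bench import r
r.close_job()"
```

```text
the job is handed in; nothing more can be done
```

The front plate now stands in slot 4 with the keeper bar closed over it, and the job is handed in at about 27 s of the 72 s allowed.

- **Finding the slot:** The plate measured about 20 mm in the grip. I offered it to slots 1, 2 and 3 in turn. Each refused it at the mouth with about 10 N or less of contact, and in slot 3 it sank only 3.4 mm into the bevel. Slot 4 (23 mm) took it freely down to the floor, with the tool 28 mm lower than at the mouth, as it should be for a fully down plate.
- **Plate position:** After release the camera put it at −53 to +56 mm front to back, so it is centred to about 1 mm. It did not move while the keeper was closed.
- **Keeper:** I swung the bar over until it stopped and the force rose to about 12 N. Camera readings of its two ends gave +0.3° and −2.2° from closed, at heights of 113.5 and 110.2 mm against a nominal 115 mm. The 2.5° disagreement is within my picking and calibration error, so I relied on the contact with the stop.
- **Rest of the scene:** The other two plates are still in the stand, and the arm touches nothing.

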